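Clamp the end cover of the orange-levered strainer box

ROBOT

A 6-joint arm with a two-finger parallel gripper is mounted at the origin on the work surface. World frame = base frame: x ahead of the robot, y to its left, z up, the work surface at z = 0. Lengths are in mm, angles in rad, forces in N, time in s.
With the tool pointing down it reaches from about 300 to 875 mm from the base axis. Payload 6.4 kg.
Tool frame: the origin (TCP) lies at the very end of the fingers, on their centre line; the grasp point (between the pads) lies 19 mm behind it (arm.grip_depth is the distance from the TCP to the grasp point, in mm); z points along the fingers, y is the direction in which the jaws open and shut (so a half turn about z gives the same grasp; the last joint's range is limited). The gripper opens to 85 mm and grips with 20 to 120 N. Pads are 22 mm wide; open, the fingers measure 114 mm over their backs; the gripper's body (76 mm by 85 mm) begins 54 mm behind the grasp point. The pads swing forward as they close: fully open they stand 13 mm farther back than shut.
Start: joints at [-1.375, 0.181, 1.607, -0, 1.354, -0.206], TCP at [224.885, -529.214, 231.288] pointing down, gripper open.
Joint ranges: [-2.99, 2.99], [-0.89, 2.07], [0.3, 2.58], [-1.14, 4.28], [0, 2.63], [-3.12, 3.12]. Speed limits (rad/s): [2.57, 2.57, 3.01, 3.14, 3.14, 3.14].

INTERFACE

Orientations are given as [roll, pitch, yaw] about the fixed x, y, z axes, in that order (R = Rz(yaw) Ry(pitch) Rx(roll)).
In Python, from rig import arm, cams, hand_in gives the robot as it stands.
- The arm moves only by the tool drive_tool, never from a script. Its argument "increments" is a list of rows, each a list of 7 numbers: the turn, a rotation vector about the tool's x, y, z in degrees, then the shift along the tool's x, y, z in cm, then the opening, from 0 (shut) to 1 (fully open). A call has 1 to 10 rows; each row shifts and turns the commanded pose from where the row before left it, along the tool's axes as they then stand; what a row does not reach is not made up. A row lasts 1/8 s, in which the tool goes at most 62.5 mm and 10.7 degrees, less where a joint would pass 70% of its speed; a pose out of reach is approached as far as the arm can. A call with a gripper value outside its range is refused whole. The fingers move at their own pace and stop on an object; "squeeze" is the grip in N (left out, the last holds). Time passes only in rows, so rows that do not move let the fingers close. It gives the time, the measured TCP pose, the force and the opening at its end, in the units of the state.
- arm.state(): the state, without advancing time (a new reading comes with each control period).
- cams.snapshot(name): name is "scene" or "top"; returns (picture, depth): 400x640x3 uint8, red, green, blue; 400x640 float32, mm along the optical axis (not along the pixel's ray), 0 where there is no reading.
- cams.camera_params(name): a dict with "vfov" (degrees; the focal length in pixels is half the picture's height over the tangent of half this angle, whatever the lens; pixels are square), "cx", "cy" (the principal point, pixels), "position" and "attitude" of the camera in the world. Camera axes: x right, y down, z forward; pixel columns grow to the right and rows downward; lengths in mm; the calibration is good to about 2 mm. A picture is of the moment at which its call begins. camera_params takes no time and is no camera call.
- hand_in(): hands the job in, once; it reports no verdict.
The state is a dict: "time_s": time; "q": joint angles; "qd": joint speeds; "joint_torque": joint torques, N m; "position": TCP position; "eef_rot": TCP orientation; "force": force on the tool from outside, world axes, zero at the start; "moment": the same for the moment, N m; "gripper_width": finger opening in mm.
Only numpy, scipy, OpenCV 4.12 (cv2) and the standard library are available. Lean on these libraries where they do the work, as an engineer would, in place of code of your own. Each camera call takes 0.05 s, during which the arm holds its last target.

TASK

On the table are two steel strainer boxes, each with an open draw latch on top. On the one with the orange lever, tip the upright steel loop over so that it drops round the keeper hook on the end cover, then press the orange lever down flat past centre so that the cover is pulled tight and stays so. Leave the blue-levered latch as it is.

Things in the scene. Friction and masses are not known exactly. Their poses are not given: they have to be found in the camera images.
- orange_box: Steel strainer box with the orange lever, fixed: 150 (x) by 110 (y) by 60 mm high, plus an aluminium end cover 55 mm long at its +x end. Origin on the table below the lever's hinge pin; x runs along the latch from lever to cover, z up. Hinge pin along y at z = 86 mm. The loop hangs on the lever on a cross pin 36 mm from the hinge pin.
- orange_box_lever (a joint): Angle of the orange lever, rad: 0 = flat, pointing to the box's -x, at its stop; 1.2 to 1.45 at the start, leaning to -x. Handle end at x = -90 cos, z = 86 + 90 sin mm. 8 mm thick, the outer 52 mm orange and 36 mm wide. Stays where left (friction 0.12 N m); with the loop hooked it takes about 5 N at the handle.
- orange_box_bar (a point): Middle of the loop's cross bar (8 by 6 by 56 mm), 110 mm from the loop's pivot; x axis points outwards along the loop. Side bars leave 44 mm clear; a 30 mm wide tab reaches 19 mm past the bar. At the start the loop stands 65 to 88 degrees above level, leaning to the box's +x. Tipped below some 50 degrees it falls to +x by itself and comes to lie behind the keeper, bar at z = 70 mm.
- orange_box_cover (a joint): How far the end cover is drawn in to the box (-x), in m: 0 = sprung off by its gasket, about 0.004 with the latch closed; pushes back 5 N per mm. On it stands the keeper: a dark hook 28 mm wide, top at z = 82 mm, open towards +x, lip ending at x = 78 mm. The loop's bar must lie on its ledge beyond the lip (x = 84 to 94 mm with the lever up).
- blue_box_bar (a point): Middle of the cross bar of the loop on the other, alike strainer box, the one with the blue lever: to be left as it is.

How it is judged:
By the outcome, as a careful person would: the job done as asked, in the order asked, and still so for the second after the job is handed in, with the robot touching nothing.
It also fails if it takes over 35 s, if anything falls off the work surface, if the arm or the gripper's body presses on something with over 40 N, if the wrist force passes 120 N, or if a joint passes its speed limit or range.

## Working session

There is one attempt and no reset: what is moved stays moved. The work goes in short steps, Python scripts to look and compute and a tool call to move; the robot and the scene stay as the last step left them, time stands still between calls to the robot, and variables do not carry over. Pictures are saved under pics/ and viewed, and the job is handed in when it is done.

Besides the shell and the picture viewer there is one more tool, called as name(argument=value, ...) on one line, values as JSON. drive_tool: Moves the arm, as the interface text tells. Its arguments: {"type":"object","properties":{"increments":{"type":"array"},"squeeze":{"type":"number"}},"required":["increments"]}

```bash
ls; mkdir -p pics; python3 - <<'E'
from rig import arm,cams
import cv2,numpy as np
for n in("scene","top"):
    p,d=cams.snapshot(n); cv2.imwrite(f"pics/{n}0.png",p[:,:,::-1]); np.savez(f"/tmp/{n}0.npz",p=p,d=d)
    print(cams.camera_params(n))
s=arm.state();print(s)
E
```

```text
pics
{'vfov': 53.14443357014163, 'cx': 316.34432870571254, 'cy': 204.61980703782413, 'position': array([ 856.9804685 , -502.97953746,  559.53124619]), 'attitude': array([-2.26183071,  0.01200086,  0.55342127])}
{'vfov': 49.073021814526065, 'cx': 315.0867218246959, 'cy': 198.1310007296265, 'position': array([501.8566563 ,  -5.80014995, 877.08172035]), 'attitude': array([-3.05294863, -0.01382747, -1.54248066])}
{'time_s': 0.1, 'q': array([-1.37526235e+00,  1.81493078e-01,  1.60791192e+00,  2.07308317e-05,
        1.35382335e+00, -2.06331001e-01]), 'qd': array([ 0.00083088, -0.00225282, -0.00223233, -0.00016963,  0.00010876,
       -0.00026603]), 'joint_torque': array([ 1.09101416e-03, -4.45878518e+01, -3.52240062e+01, -3.15576935e-04,
        4.15230577e-03,  1.06231235e-05]), 'position': array([ 224.80813808, -528.68165827,  230.45755828]), 'eef_rot': array([-3.13999580e+00, -3.54913286e-04,  4.01860216e-01]), 'force': array([0.48102578, 0.82368901, 1.16103803]), 'moment': array([ 0.04774211,  0.00602191, -0.01729668]), 'gripper_width': 85.2962917548339}
```

View pics/scene0.png

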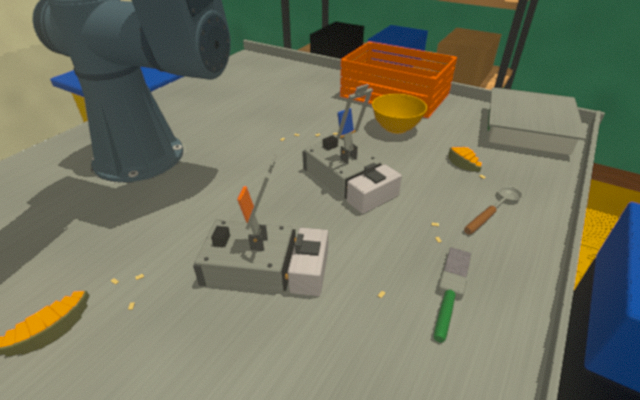

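View pics/top0.png

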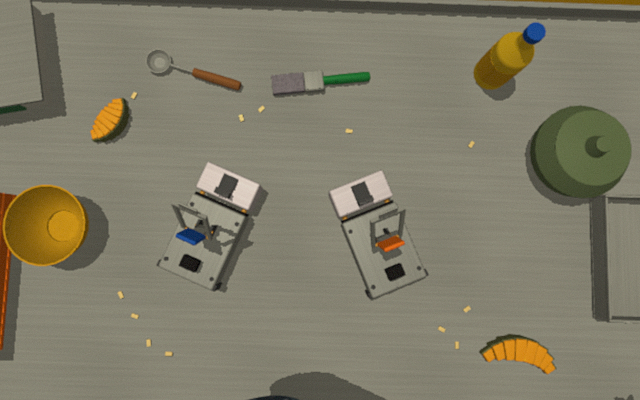

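```bash
cat > h.py <<'E'
import numpy as np,cv2
from scipy.spatial.transform import Rotation as R
from rig import arm,cams
def cam(n):
    c=cams.camera_params(n); return c,R.from_euler('xyz',c['attitude']).as_matrix(),200/np.tan(np.radians(c['vfov']/2))
def ray(n,u,v):
    c,M,f=cam(n); return c['position'],M@np.array([(u-c['cx'])/f,(v-c['cy'])/f,1])
def onz(n,u,v,z):
    o,d=ray(n,u,v); return o+d*(z-o[2])/d[2]
def tri(a,b):
    (o1,d1),(o2,d2)=ray("scene",*a),ray("top",*b)
    t=np.linalg.lstsq(np.c_[d1,-d2],o2-o1,rcond=None)[0]
    p,q=o1+d1*t[0],o2+d2*t[1]; return (p+q)/2,np.linalg.norm(p-q)
def cloud(n,d):
    c,M,f=cam(n); v,u=np.mgrid[:400,:640]
    P=np.stack([(u-c['cx'])/f*d,(v-c['cy'])/f*d,d],-1); return P@M.T+c['position']
def proj(n,P):
    c,M,f=cam(n); q=(np.asarray(P)-c['position'])@M; return q[...,:2]/q[...,2:]*f+[c['cx'],c['cy']]
def crop(n,p,x0,y0,w,h,k,out):
    cv2.imwrite(out,cv2.resize(p[y0:y0+h,x0:x0+w,::-1],None,fx=k,fy=k,interpolation=cv2.INTER_CUBIC))
E
python3 - <<'E'
from h import *
for n,b in(("scene",(180,150,170,150)),("top",(310,160,140,145))):
    z=np.load(f"/tmp/{n}0.npz"); crop(n,z['p'],*b,4,f"pics/{n}0c.png")
    hs=cv2.cvtColor(z['p'],cv2.COLOR_RGB2HSV); m=(hs[...,0]<14)&(hs[...,1]>170)&(hs[...,2]>120)
    mm=np.zeros_like(m); mm[b[1]:b[1]+b[3],b[0]:b[0]+b[2]]=1; m&=mm
    P=cloud(n,z['d'])[m&(z['d']>0)]; print(n,m.sum(),P.min(0),np.median(P,0),P.max(0))
for uv in((0,0),(639,0),(0,399),(639,399)):print(onz("top",*uv,0))
E
```

```text
scene 277 [ 484.85817588 -160.12309595  132.26739205] [ 499.0110352  -147.69807832  158.93161176] [ 506.96913577 -127.95019503  175.72291859]
top 243 [ 483.09516924 -162.35080799   58.84719278] [ 495.52906256 -139.02014381  162.64029216] [ 508.27918161 -122.91946098  177.43046384]
[972.93820829 648.78701596   0.        ]
[1021.27584434 -689.22622763    0.        ]
[176.70799597 575.90352276   0.        ]
[ 205.60356825 -658.44537356    0.        ]
```

View pics/scene0c.png

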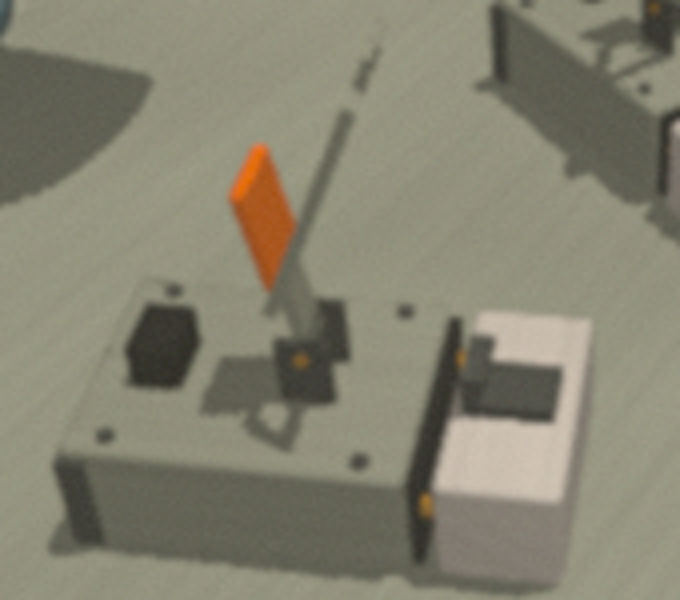

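View pics/top0c.png

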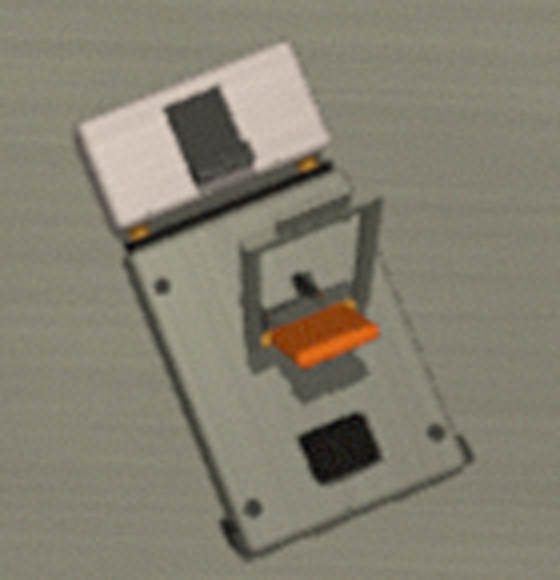

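```bash
python3 - <<'E'
from h import *
t=lambda u,v:(310+u/4,160+v/4); s=lambda u,v:(180+u/4,150+v/4)
TL,BL,BR=[onz("top",*t(*p),60) for p in((128,250),(248,555),(468,460))]
c=[onz("top",*t(*p),60) for p in((75,128),(290,42),(330,140),(120,230))]
print(TL,BL,BR,"\n",np.array(c))
for a,b in((TL,BL),(BL,BR)): print(np.linalg.norm(a-b),np.degrees(np.arctan2(*(a-b)[1::-1])))
print(np.degrees(np.arctan2(*(c[0]-c[3])[1::-1])),np.degrees(np.arctan2(*(c[1]-c[2])[1::-1])),np.degrees(np.arctan2(*(c[0]-c[1])[1::-1])))
# two view points
for nm,a,b in(("handle topleft",(262,146),(298,364)),("handle bottomleft? ",(232,195),(378,330)),
  ("bar L/top end",(350,112),(380,200)),("tab far",(378,25),(275,228)),("boxBLcorner near",(58,455),(468,460)),("cover far corner",(590,318),(75,128)),("coverNear",(563,500),(290,42))):
    print(nm,*tri(s(*a),t(*b)))
# yaw by depth-based mask of box tops
z=np.load("/tmp/top0.npz");P=cloud("top",z['d'])
m=(P[...,2]>52)&(P[...,2]<68); m[:, :310]=0; m[:,450:]=0; m[:160]=0;m[305:]=0
pts=P[m][:,:2].astype(np.float32); print(m.sum(),cv2.minAreaRect(pts))
m=(P[...,2]>100)&(P[...,2]<260); m[:, :310]=0; m[:,450:]=0; m[:160]=0;m[305:]=0
q=P[m]; print(len(q)); print(q[np.argsort(-q[:,2])][::25].round(0))
E
```

```text
[530.6508917  -66.50284418  60.        ] [ 392.24283439 -124.88360606   60.        ] [ 438.16399738 -226.07379893   60.        ] 
 [[ 587.07151836  -40.33024203   60.        ]
 [ 630.85981731 -140.72938186   60.        ]
 [ 584.97162263 -160.22735971   60.        ]
 [ 539.86501805  -62.55433224   60.        ]]
150.21685553719382 22.870102668304558
111.12249251565618 114.40904166892349
25.210330862281705 23.020727592528544 113.56404605472771
handle topleft [ 483.6825113  -126.83169621  171.9838696 ] 1.616436693980089
handle bottomleft?  [ 497.25870251 -159.0558341   174.39725961] 0.7147477637618763
bar L/top end [ 547.74232249 -146.87308491  224.87479345] 3.8726835135635036
tab far [ 534.21416679 -107.18711223  235.27413096] 0.3061004269999545
boxBLcorner near [ 438.03719271 -226.87018067   56.51759582] 0.3945752047911538
cover far corner [587.6228924  -40.24720139  57.48353108] 0.6895299021577983
coverNear [ 632.37322477 -140.15721435   58.39185286] 3.0230267700847633
5377 ((512.6458740234375, -133.2518310546875), (216.31381225585938, 117.74142456054688), 23.753398895263672)
819
[[ 541. -118.  244.]
 [ 542. -120.  241.]
 [ 537. -113.  239.]
 [ 534. -108.  234.]
 [ 549. -144.  230.]
 [ 540. -130.  228.]
 [ 528. -100.  227.]
 [ 534. -106.  226.]
 [ 530. -100.  225.]
 [ 524. -102.  223.]
 [ 543. -146.  220.]
 [ 541. -148.  213.]
 [ 519. -105.  204.]
 [ 534. -150.  195.]
 [ 530. -150.  187.]
 [ 506. -106.  177.]
 [ 495. -151.  175.]
 [ 486. -134.  174.]
 [ 485. -133.  174.]
 [ 490. -147.  173.]
 [ 526. -157.  170.]
 [ 486. -126.  166.]
 [ 502. -112.  162.]
 [ 503. -153.  158.]
 [ 498. -111.  154.]
 [ 496. -133.  150.]
 [ 504. -151.  146.]
 [ 492. -123.  141.]
 [ 506. -151.  136.]
 [ 490. -115.  132.]
 [ 510. -165.  127.]
 [ 493. -123.  123.]
 [ 506. -142.  109.]]
```

drive_tool(increments=[[0,0,0,4.5,-3.1,0,0],[0,0,0,4.5,-3.1,0,0],[0,0,0,4.5,-3.1,0,0],[0,0,0,4.5,-3.1,0,0],[0,0,0,4.5,-3.1,0,0],[0,0,0,4.5,-3.1,0,0],[0,0,0,4.5,-3.1,0,0],[0,0,0,4.5,-3.1,0,0],[0,0,0,0,0,0,0]], squeeze=20)

```text
time_s: 1.23
position: [460.3, -156.9, 231.0]
eef_rot: [-3.141, -0.0, 0.407]
force: [0.1, -1.0, 0.7]
gripper_width: 0.1
```

```bash
cat >> h.py <<'E'
H=np.array([513.4,-132.8,0]); U=R.from_euler('z',23.3,degrees=True).as_matrix()
def box(P): return (np.asarray(P)-H)@U
def look(k,views=("scene","top")):
    s=arm.state(); print(s['time_s'],"box",box(s['position']).round(1),"rot",np.degrees(s['eef_rot']).round(1),"F",s['force'].round(1),s['gripper_width'])
    for n,b in(("scene",(180,110,170,190)),("top",(310,120,140,185))):
        if n in views:
            p,d=cams.snapshot(n); crop(n,p,*b,3,f"pics/{n}{k}.png"); np.savez(f"/tmp/{n}{k}.npz",p=p,d=d)
E
python3 -c "
from h import *
look(1)
z=np.load('/tmp/top0.npz');P=box(cloud('top',z['d']).reshape(-1,3))
k=P[(P[:,2]>73)&(P[:,2]<95)&(P[:,0]>40)&(P[:,0]<130)&(abs(P[:,1])<40)];print(len(k),k.min(0),np.median(k,0),k.max(0))
k=P[(P[:,2]>52)&(P[:,2]<66)&(P[:,0]>-140)&(P[:,0]<140)&(abs(P[:,1])<80)];print(len(k),np.percentile(k,[1,99],axis=0))
"
```

```text
1.225 box [-58.3  -1.1 231. ] rot [-179.9   -0.    23.3] F [ 0.1 -1.   0.7] 0.09478650654375302
97 [ 57.93239636 -13.9723645   73.4140049 ] [6.34648724e+01 6.83662554e-02 8.17852528e+01] [69.01890211 14.05225905 84.59925185]
5251 [[-106.70542751  -54.0556217    54.46339002]
 [ 105.13111482   54.21340972   64.32037473]]
```

```bash
python3 -c "
from h import *
print(box(onz('scene',180+300/4,150+360/4,86)))
for uv in((470,340),(490,340),(495,362),(560,370),(555,418),(470,405)): print(box(onz('scene',180+uv[0]/4,150+uv[1]/4,82)), box(onz('scene',180+uv[0]/4,150+uv[1]/4,66)))
for uv in((168,105),(215,88),(250,150),(245,165),(200,185),(190,155)): print(box(onz('top',310+uv[0]/4,160+uv[1]/4,82)), box(onz('top',310+uv[0]/4,160+uv[1]/4,66)))
z=np.load('/tmp/top0.npz');P=box(cloud('top',z['d']).reshape(-1,3))
k=P[(P[:,2]>60)&(P[:,2]<95)&(P[:,0]>45)&(P[:,0]<110)&(abs(P[:,1])<5)];print(k[np.argsort(k[:,0])].round(0).tolist())
"
```

```text
[ -8.91133732 -16.34081774  86.        ]
[58.91311064  9.21336491 82.        ] [55.21997342 25.46713291 66.        ]
[67.43024652 10.36419795 82.        ] [64.02248157 26.65652538 66.        ]
[71.83557241 -2.52913758 82.        ] [68.57541082 13.33119011 66.        ]
[99.73425112 -3.55200312 82.        ] [97.40885319 12.27405279 66.        ]
[101.54768518 -31.0607458   82.        ] [ 99.28304755 -16.15638849  66.        ]
[ 65.90824094 -28.56818292  82.        ] [ 62.44948019 -13.58031064  66.        ]
[96.654143   14.06613227 82.        ] [97.80163493 11.91003012 66.        ]
[95.98518214 -8.91063089 82.        ] [ 97.11921208 -11.52911094  66.        ]
[ 63.71749192 -13.00063482  82.        ] [ 64.20217597 -15.70142095  66.        ]
[58.20538231 -8.2652129  82.        ] [ 58.57914223 -10.87070474  66.        ]
[57.31421371 14.29581771 82.        ] [57.67004001 12.14433768 66.        ]
[71.69518469 13.36063049 82.        ] [72.34040959 11.19033102 66.        ]
[[54.0, 5.0, 60.0], [55.0, 3.0, 62.0], [56.0, -4.0, 60.0], [56.0, 2.0, 63.0], [57.0, -2.0, 63.0], [57.0, 3.0, 60.0], [58.0,
[... 1699 characters left out ...]
0, 65.0], [89.0, 4.0, 70.0], [89.0, -1.0, 66.0], [90.0, -5.0, 67.0], [90.0, 1.0, 67.0], [90.0, -3.0, 67.0], [91.0, 3.0, 67.0], [91.0, -1.0, 66.0], [91.0, 5.0, 66.0], [92.0, 1.0, 68.0], [92.0, -4.0, 65.0], [92.0, 2.0, 67.0], [93.0, -2.0, 69.0], [93.0, 4.0, 67.0], [93.0, -0.0, 67.0], [94.0, -5.0, 64.0], [94.0, 1.0, 67.0], [94.0, -2.0, 70.0], [95.0, 3.0, 67.0], [95.0, -1.0, 69.0], [96.0, 5.0, 66.0], [96.0, 1.0, 69.0], [96.0, -4.0, 66.0], [96.0, 3.0, 67.0], [97.0, -2.0, 66.0], [97.0, 4.0, 67.0], [98.0, -0.0, 66.0], [98.0, -4.0, 65.0], [99.0, 1.0, 61.0], [100.0, -2.0, 60.0], [100.0, 0.0, 61.0], [101.0, -4.0, 61.0], [102.0, -1.0, 60.0], [103.0, -5.0, 60.0], [103.0, 3.0, 61.0], [105.0, -4.0, 60.0]]
```

View pics/scene1.png

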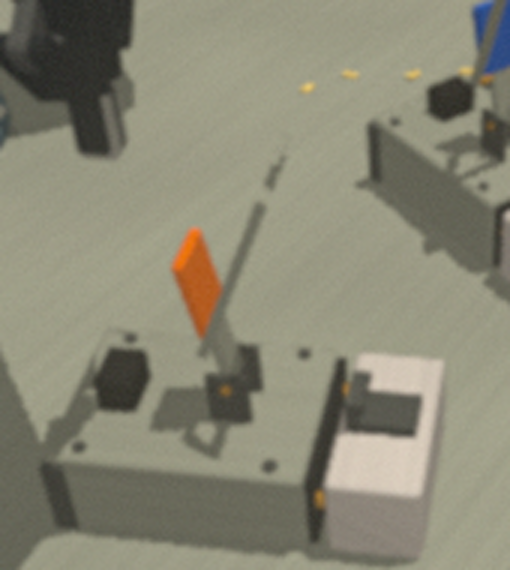

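View pics/top1.png

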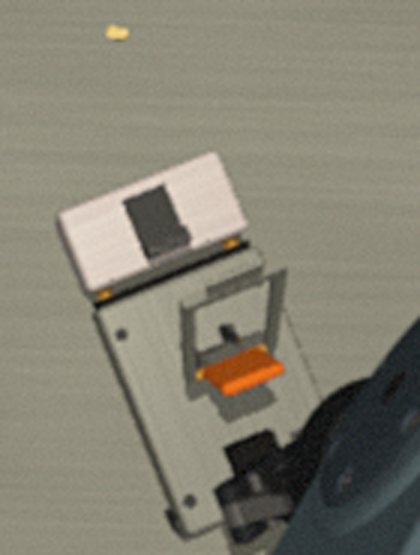

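drive_tool(increments=[[0,0,0,1.0,-0.1,2.3,0],[0,0,0,2.5,0,0,0],[0,0,0,2.0,0,0,0],[0,0,0,1.0,0,0,0],[0,0,0,1.0,0,0,0],[0,0,0,1.0,0,0,0],[0,0,0,0.7,0,0,0],[0,0,0,0.3,0,0,0],[0,0,0,0,0,0,0]])

```text
time_s: 2.45
position: [546.3, -122.0, 208.3]
eef_rot: [-3.142, 0.0, 0.402]
force: [-0.0, -0.7, -0.3]
gripper_width: -0.2
```

```bash
sed -i "s/^H=.*; U/H=np.array([505.1,-136.4,0]); U/" h.py; python3 -c "
from h import *
look(2)"
```

```text
2.45 box [ 43.5  -3.  208.3] rot [-180.    0.   23.] F [-0.  -0.7 -0.3] -0.18254714747705272
```

View pics/scene2.png

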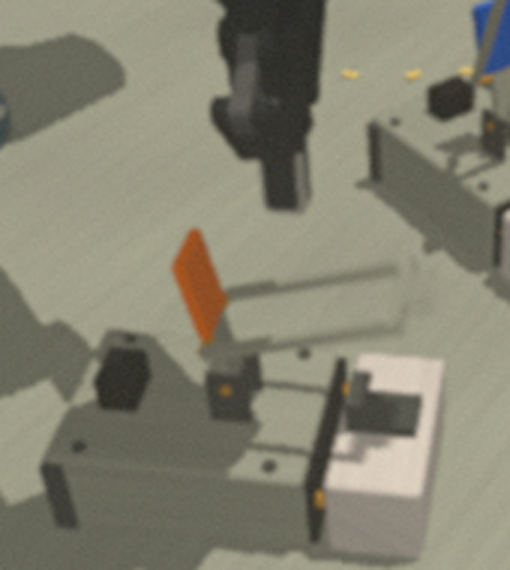

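View pics/top2.png

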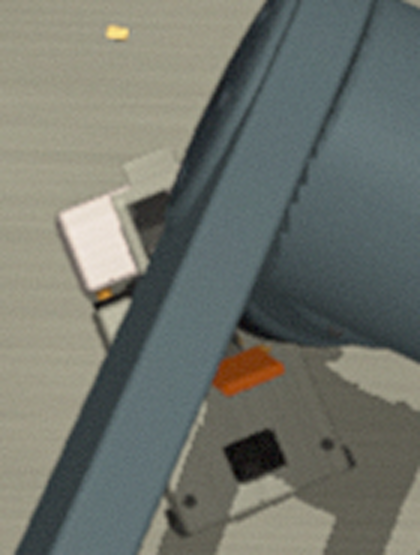

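drive_tool(increments=[[0,0,0,0,-0.2,0,0],[0,0,0,0,0,0,0],[0,0,0,0,0,0,0]])

```text
time_s: 2.92
position: [545.4, -120.3, 208.3]
eef_rot: [3.142, -0.0, 0.402]
force: [0.1, -0.9, 0.1]
gripper_width: 0.0
```

```bash
python3 -c "
from h import *
look(3,('scene',))
z=np.load('/tmp/scene3.npz');P=box(cloud('scene',z['d']).reshape(-1,3))
for c in range(-10,125,6):
  k=P[(P[:,2]>62)&(P[:,0]>c)&(P[:,0]<c+6)&(abs(P[:,1])<34)&(P[:,2]<190)]
  if len(k):print(c,len(k),k[:,1].min().round(),k[:,1].max().round(),np.percentile(k[:,2],[10,50,90]).round(0))
"
```

```text
2.925 box [ 43.4  -1.2 208.3] rot [180.  -0.  23.] F [ 0.1 -0.9  0.1] 0.040652650500683216
-10 283 -29.0 26.0 [ 83. 138. 158.]
-4 203 -30.0 27.0 [ 76. 114. 125.]
2 123 -30.0 28.0 [ 66.  91. 119.]
8 112 -29.0 29.0 [ 67.  89. 116.]
14 47 -29.0 28.0 [106. 111. 115.]
20 41 -29.0 29.0 [105. 109. 111.]
26 45 -29.0 28.0 [100. 105. 109.]
32 44 -30.0 30.0 [ 98. 103. 105.]
38 46 -29.0 28.0 [ 94.  99. 102.]
44 41 -31.0 27.0 [91. 96. 99.]
50 39 -29.0 28.0 [89. 94. 96.]
56 42 -28.0 29.0 [87. 90. 93.]
62 51 -29.0 28.0 [81. 86. 89.]
68 95 -29.0 28.0 [79. 83. 86.]
74 100 -29.0 31.0 [67. 81. 83.]
80 80 -32.0 28.0 [67. 73. 80.]
86 83 -28.0 28.0 [72. 75. 77.]
92 89 -28.0 27.0 [70. 73. 75.]
98 59 -25.0 14.0 [64. 69. 71.]
104 45 -32.0 15.0 [65. 67. 68.]
110 1 -13.0 -13.0 [62. 62. 62.]
```

View pics/scene3.png

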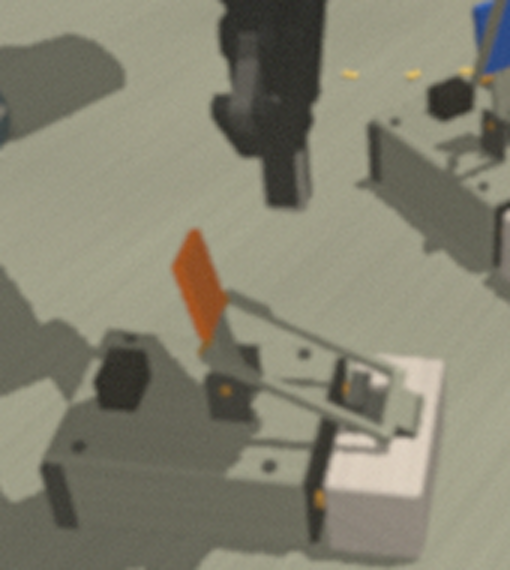

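drive_tool(increments=[[0,0,0,-1.6,-0.1,2.4,0],[0,0,0,-1.5,0,2.3,0],[0,0,0,-1.1,0,0.1,0],[0,0,0,-1.0,0,0.25,0],[0,0,0,-1.1,0,0.35,0],[0,0,0,-0.95,0,0.55,0],[0,0,0,-0.95,0,0.65,0],[0,0,0,0,0,0,0]])

```text
time_s: 3.98
position: [468.6, -151.6, 141.7]
eef_rot: [-3.141, 0.001, 0.401]
force: [-0.0, 0.3, -0.1]
gripper_width: -0.0
```

```bash
python3 -c "
from h import *
look(4,('scene',))
z=np.load('/tmp/scene4.npz');P=box(cloud('scene',z['d']).reshape(-1,3))
for c in range(-10,125,6):
  k=P[(P[:,2]>62)&(P[:,0]>c)&(P[:,0]<c+6)&(abs(P[:,1])<34)&(P[:,2]<190)]
  if len(k):print(c,len(k),k[:,1].min().round(),k[:,1].max().round(),np.percentile(k[:,2],[10,50,90]).round(0))
"
```

```text
3.975 box [-39.5   0.4 141.7] rot [-1.8e+02  1.0e-01  2.3e+01] F [-0.   0.3 -0.1] -0.0054355527735481975
-10 120 -30.0 28.0 [ 71.  99. 108.]
-4 128 -29.0 26.0 [ 70.  93. 106.]
2 120 -30.0 28.0 [ 67.  89. 104.]
8 113 -29.0 27.0 [ 66.  89. 101.]
14 42 -29.0 34.0 [ 93.  98. 100.]
20 43 -30.0 29.0 [89. 95. 98.]
26 42 -29.0 29.0 [88. 93. 94.]
32 41 -29.0 27.0 [86. 91. 92.]
38 40 -30.0 28.0 [83. 88. 90.]
44 36 -29.0 27.0 [82. 86. 88.]
50 40 -29.0 27.0 [80. 84. 86.]
56 37 -29.0 28.0 [78. 81. 83.]
62 60 -29.0 29.0 [75. 80. 83.]
68 92 -29.0 27.0 [74. 79. 83.]
74 107 -28.0 28.0 [73. 75. 82.]
80 75 -28.0 27.0 [66. 72. 74.]
86 56 -26.0 14.0 [67. 70. 71.]
92 55 -28.0 28.0 [64. 67. 69.]
98 51 -14.0 31.0 [64. 68. 69.]
104 28 -30.0 25.0 [62. 66. 68.]
110 3 -25.0 3.0 [62. 63. 63.]
```

View pics/scene4.png

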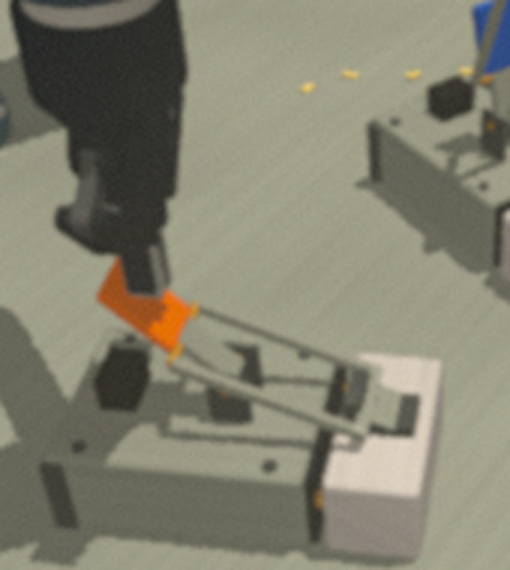

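drive_tool(increments=[[0,0,0,-0.7,0,0.75,0],[0,0,0,-0.7,0,0.9,0],[0,0,0,-0.4,0,0.85,0],[0,0,0,-0.4,0,0.85,0],[0,0,0,-0.2,0,0.6,0],[0,0,0,-0.1,0,0.6,0],[0,0,0,0,0,0.5,0],[0,0,0,0,0,0,0]])

```text
time_s: 5.03
position: [446.2, -160.8, 91.1]
eef_rot: [-3.14, 0.001, 0.402]
force: [-0.6, -0.4, 0.2]
gripper_width: -0.0
```

```bash
python3 -c "
from h import *
look(5,('scene',))"
```

```text
5.025 box [-63.8   0.9  91.1] rot [-179.9    0.    23. ] F [-0.6 -0.4  0.2] -0.016547833150412153
```

View pics/scene5.png

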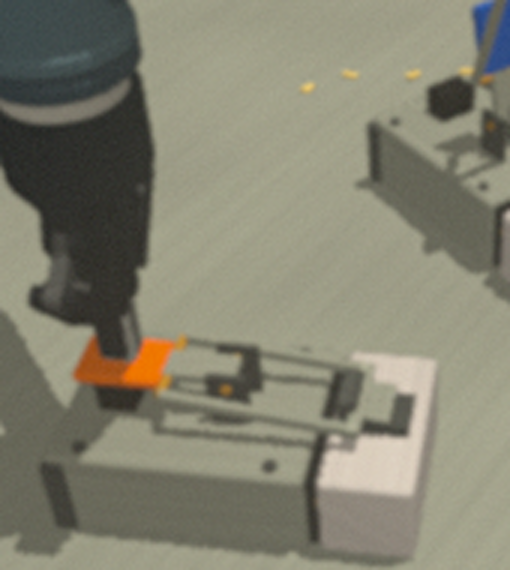

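drive_tool(increments=[[0,0,0,0,0,0.1,0],[0,0,0,0,0,0.1,0],[0,0,0,0,0,0.1,0],[0,0,0,0,0,0,0]])

```text
time_s: 5.58
position: [446.8, -161.3, 89.8]
eef_rot: [3.141, -0.0, 0.402]
force: [-3.2, 2.5, 9.2]
gripper_width: -0.3
```

drive_tool(increments=[[0,0,0,0,0,-1,0],[0,0,0,0,0,-3,0],[0,0,0,-1,0,-4,0],[0,0,0,-4,2,-4,0],[0,0,0,-4,3,0,0],[0,0,0,-4,3,0,0],[0,0,0,-4,3,0,0],[0,0,0,-4,3,0,0],[0,0,0,0,0,0,0]])

```text
time_s: 6.7
position: [306.5, -374.8, 209.4]
eef_rot: [3.14, 0.0, 0.397]
force: [0.1, 0.5, 0.4]
gripper_width: -0.1
```

```bash
python3 -c "
from h import *
look(6)
for n in ('scene','top'):
  z=np.load(f'/tmp/{n}6.npz');p=z['p'];hs=cv2.cvtColor(p,cv2.COLOR_RGB2HSV); m=(hs[...,0]<14)&(hs[...,1]>170)&(hs[...,2]>120);P=box(cloud(n,z['d'])); k=P[m&(abs(P[...,1])<25)&(P[...,0]>-100)&(P[...,0]<0)]; print(n,len(k),k.min(0),np.median(k,0),k.max(0))
z=np.load('/tmp/top6.npz');z0=np.load('/tmp/top0.npz')
print('blue diff',np.abs(z['p'][150:300,150:260].astype(int)-z0['p'][150:300,150:260]).mean())
for q in (z0,z):
  P=box(cloud('top',q['d']).reshape(-1,3));k=P[(P[:,2]>52)&(P[:,2]<66)&(P[:,0]>60)&(P[:,0]<140)&(abs(P[:,1])<70)&(abs(P[:,1])>32)];print('cover end',np.percentile(k[:,0],[97,99]))
P=box(cloud('top',z['d']).reshape(-1,3))
k=P[(P[:,2]>73)&(P[:,2]<95)&(P[:,0]>60)&(P[:,0]<100)&(abs(P[:,1])<12)];print('keeper',k.min(0),k.max(0))
"
```

```text
6.7 box [-276.7 -140.4  209.4] rot [179.9   0.   22.8] F [0.1 0.5 0.4] -0.08102689106828899
scene 171 [-88.08089949 -19.89233868  82.97094063] [-64.67840388 -13.86413414  89.75676844] [-38.66095313  17.23163202  93.12801286]
top 552 [-88.55594069 -17.1867137   84.79967984] [-62.96701075   0.35765257  90.09496447] [-36.9149037   17.44830686  94.15819266]
blue diff 2.404
cover end [114.1645894  115.52585068]
cover end [109.82468586 110.83798677]
keeper [ 62.74563674 -11.92093794  73.00509703] [91.01255178 11.97894245 85.65449166]
```

View pics/scene6.png

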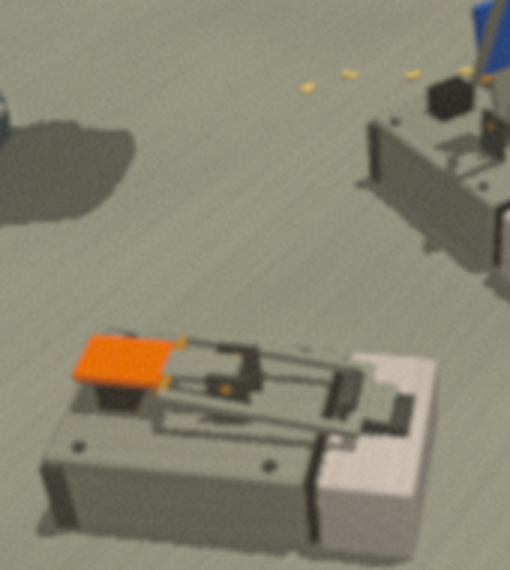

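View pics/top6.png

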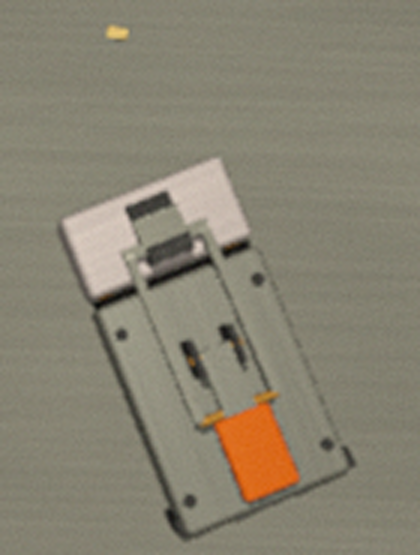

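The pictures show the orange lever flat at (125,360) in the scene crop. The loop is round the keeper at (350,390), the cover is drawn in by about 4.5 mm, and the robot is clear of everything.

```bash
python3 -c "
from rig import hand_in
print(hand_in())"
```

```text
the job is handed in; nothing more can be done
None
```

The orange latch is closed and the job is handed in. I tipped its steel loop over with the closed fingertips and it dropped round the keeper hook. I then pressed the orange lever down past centre to its stop. The robot's clock read about 6.8 s of the 35 s at hand-in.

**Last checks**
- **Lever:** flat, with its top at z ≈ 90 mm in both views. It pushed back with about 9 N when pressed on its stop, and stayed flat after the arm withdrew.
- **Loop and cover:** the loop's bar lies behind the keeper lip. The cover is drawn in by about 4.5 mm, judged from the depth pictures before and after; the text says about 4 mm.
- **Blue latch:** the arm never went near it. Its part of the top picture differed only slightly from the start (mean 2.4 grey levels), which I took as picture noise without comparing the latch itself.

**One disagreement:** my first estimate of the hinge position was about 9 mm off along the box. The pin in the scene view and the position of the keeper lip both showed this, and I corrected it before touching the latch.

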